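Close the tin tray and hold up the heaviest tin

TASK

First swing the red keeper bar of the tin tray fully shut, past its catch, so that the tins cannot slide out. Then lift the three identical tins one at a time to feel which is the heaviest, standing the lighter two back upright in the tray, and finish while holding the heaviest one up, upright and still, with its bottom at least 10 cm above the table top; do not let go of it. Keep the tins upright throughout, leave the bar shut and do not disturb the other things on the table.

Things in the scene. Friction and masses are not known exactly. Their poses are not given: they have to be found in the camera images.
- tray: fixed aluminium tray, floor 6 mm thick; origin at table height under the middle bay. Spans x -55 to 75, y -165 to 165 mm; walls 25 mm high at -x and both y ends; the +x side, away from the robot, is open and shut off by the red bar. Bay centres x 0, y -95, 0, 95 mm, parted by ribs 16 mm high at y -47.5 and 47.5 (x to 29). A post with a brass ball, 39 mm high, at x 64, y 145
- keeper (a joint): red keeper bar 290 mm long, 8 mm thick, level, 34 to 46 mm above the table, on a vertical hinge at the tray's -y end. 0 = shut against its stop (along +y, at x 55 of the tray); grows as the free end swings to +x, to 1.3 rad. Stays where it is left; its end rides over a sprung ball at about 0.06 to 0.03 rad (under 10 N at the knob) and then stays shut
- keeper_hinge (a point): the bar's hinge axis, 40 mm above the table, at x = 55, y = -145 mm of the tray
- keeper_knob (a point): centre of the black ball knob (18 mm across) on the bar, 90 mm above the table, 97.5 mm from the hinge axis; below it an upright round steel stem, 12 mm thick, from the bar (46 mm above the table) up to the knob
- tin_a_mid (a point): one of three identical closed tins (white, blue lid, pale band; round, 56 mm wide, 100 mm tall), each in a bay of the tray; this point is its centre, 50 mm above its bottom; z up the tin. Hidden contents differ: tins weigh 0.15 to 0.8 kg, the heaviest at least 0.2 kg more than either other; it may stand in any bay
- tin_b_mid (a point): one of three identical closed tins (white, blue lid, pale band; round, 56 mm wide, 100 mm tall), each in a bay of the tray; this point is its centre, 50 mm above its bottom; z up the tin. Hidden contents differ: tins weigh 0.15 to 0.8 kg, the heaviest at least 0.2 kg more than either other; it may stand in any bay
- tin_c_mid (a point): one of three identical closed tins (white, blue lid, pale band; round, 56 mm wide, 100 mm tall), each in a bay of the tray; this point is its centre, 50 mm above its bottom; z up the tin. Hidden contents differ: tins weigh 0.15 to 0.8 kg, the heaviest at least 0.2 kg more than either other; it may stand in any bay
- mug: blue mug, 76 mm wide with a handle, 85 mm tall; origin at the centre of its underside. Leave alone
- spice_jar: amber glass jar with a red cap, 48 mm wide, 85 mm tall; origin at the centre of its underside. Leave alone
- salt_jar: clear glass jar with a green cap, 56 mm wide, 70 mm tall; origin at the centre of its underside. Leave alone
- spoon: wooden spoon lying flat on the table; origin on its underside. Leave alone
- bowl: white bowl, 124 mm wide, 50 mm tall; origin at the centre of its underside. Leave alone
Mind the look-alikes: they are no part of the job. Leave any pink or yellow look-alike of the part that bears tin_a_mid alone.

How it is judged:
By the outcome, as a careful person would: the job done as asked, in the order asked, and still so for the second after the job is handed in, while the arm keeps its last pose, push and grip.
It also fails if it takes over 72 s, if anything falls off the work surface, if the arm or the gripper's body presses on something with over 40 N, if the wrist force passes 120 N, or if a joint passes its speed limit or range.

ROBOT

A 6-joint arm with a two-finger parallel gripper is mounted at the origin on the work surface. World frame = base frame: x ahead of the robot, y to its left, z up, the work surface at z = 0. Lengths are in m, angles in degrees, forces in N, time in s.
With the tool pointing down it reaches from about 0.425 to 0.925 m from the base axis. Payload 12.5 kg.
Tool frame: the origin (TCP) lies at the very end of the fingers, on their centre line; the grasp point (between the pads) lies 19 mm behind it (manip.tcp_to_grasp is the distance from the TCP to the grasp point, in m); z points along the fingers, y is the line along which they close (so a half turn about z gives the same grasp; the last joint's range is limited). The gripper opens to 85 mm and grips with 20 to 120 N. Pads are 22 mm wide; open, the fingers measure 114 mm over their backs; the gripper's body (76 mm by 85 mm) begins 54 mm behind the grasp point. The pads swing forward as they close: fully open they stand 13 mm farther back than shut.
Start: joints at [-79.332, 28.126, 89.318, -0, 62.55, -6.05], TCP at [0.18, -0.599, 0.231] pointing down, gripper open.
Joint ranges: [-177.58, 177.58], [-47.91, 125.51], [2.72, 160], [-65.01, 245.01], [3.68, 167.84], [-153.87, 153.87]. Speed limits (degrees/s): [127.2, 127.2, 159.86, 180, 180, 180].

INTERFACE

Orientations are given as [roll, pitch, yaw] about the fixed x, y, z axes, in that order (R = Rz(yaw) Ry(pitch) Rx(roll)).
In Python, from plant import monitor, vision, job, manip gives the robot as it stands.
- The arm moves only by the tool drive_tool, never from a script. Its argument "plan" is a list of rows, each a list of 7 numbers: the shift along the tool's x, y, z in mm, then the turn, a rotation vector about the tool's x, y, z in rad, then the finger opening in mm, from 0 to 85.4. In form: [[tx, ty, tz, rx, ry, rz, gripper], ...]. A call has 1 to 8 rows; each row is the pose to reach, as a shift and turn from the pose commanded when the call began, along the tool's axes at that moment; what a row does not reach only later rows make up. A row lasts 1/10 s, in which the tool goes at most 50 mm and 8.59 degrees, less where a joint would pass 70% of its speed; a pose out of reach is approached as far as the arm can. A call with a gripper value outside its range is refused whole. The fingers move at their own pace and stop on an object; the grip force is fixed at half the most. Time passes only in rows, so rows that repeat a pose let the fingers close. It gives the time, the measured TCP pose, the force, the opening and the grip force at its end, in the units of the state.
- monitor.get_state(): the state, without advancing time (a new reading comes with each control period).
- vision.grab_frame(name): name is "scene" or "top"; returns a dict with "pixels" (384x512x3 uint8, blue, green, red), "fx", "fy", "cx", "cy" (pixels), "k1" (the pictures are not rectified: a ray, as slopes to the right and down, at radius r is drawn at 1 + k1 r^2 times it, then the intrinsics apply), "rvec" (rotation vector, rad) and "tvec" (3), from world to camera coordinates, as OpenCV has them. Camera axes: x right, y down, z forward; pixel columns grow to the right and rows downward; lengths in m; the calibration is good to about 2 mm. A picture is of the moment at which its call begins. There is no depth.
- job.sign_off(): hands the job in; it is judged then, once.
The state is a dict: "clock": time; "joint_positions": joint angles; "joint_vel": joint speeds; "joint_efforts": joint torques, N m; "ee_pos": TCP position; "orientation": TCP orientation; "ft_force": force on the tool from outside, world axes, zero at the start; "moment": the same for the moment, N m; "width": finger opening in m; "finger_force": force on a finger pad.
Only numpy, scipy, OpenCV 4.12 (cv2) and the standard library are available. Lean on these libraries where they do the work, as an engineer would, in place of code of your own. Each camera call takes 0.05 s, during which the arm holds its last target. There are 200 camera calls.

## Working session

There is one attempt and no reset: what is moved stays moved. The work goes in short steps, Python scripts to look and compute and a tool call to move; the robot and the scene stay as the last step left them, time stands still between calls to the robot, and variables do not carry over. Pictures are saved under pics/ and viewed, at most 10 in all, crops included, and the job is handed in when it is done.

Besides the shell and the picture viewer there is one more tool, called after ">>>" by a JSON object that holds its "fn" and its "kwargs". drive_tool: Moves the arm, as the interface text tells. Its arguments: {"type":"object","properties":{"plan":{"type":"array"}},"required":["plan"]}

```bash
mkdir -p pics; ls; cat > h.py <<'E'
import numpy as np, cv2
from plant import monitor, vision, job, manip
def grab(n):
    f=vision.grab_frame(n); return f
def ray(f,u,v):
    a=np.array([(u-f['cx'])/f['fx'],(v-f['cy'])/f['fy']]); s=a.copy()
    for _ in range(20): s=a/(1+f['k1']*(s@s))
    R=cv2.Rodrigues(np.array(f['rvec'],float))[0]; t=np.array(f['tvec'],float).ravel()
    return -R.T@t, R.T@np.array([s[0],s[1],1])
def onplane(f,u,v,z):
    o,d=ray(f,u,v); return o+d*(z-o[2])/d[2]
def proj(f,P):
    R=cv2.Rodrigues(np.array(f['rvec'],float))[0]; p=R@np.array(P)+np.array(f['tvec'],float).ravel()
    s=p[:2]/p[2]; s=s*(1+f['k1']*(s@s)); return s*[f['fx'],f['fy']]+[f['cx'],f['cy']]
def blobs(m,amin=15):
    n,l,s,c=cv2.connectedComponentsWithStats(m.astype(np.uint8)); return [(s[i,4],c[i].round(1),s[i,:4]) for i in range(1,n) if s[i,4]>=amin]
E
python3 - <<'E'
from h import *
for n in ("scene","top"):
    f=grab(n); cv2.imwrite(f"pics/{n}0.png",f['pixels']); np.save(f"{n}0.npy",f,allow_pickle=True)
    print(n,f['fx'],f['k1'],ray(f,256,192))
    hsv=cv2.cvtColor(f['pixels'],cv2.COLOR_BGR2HSV)
    for nm,lo,hi in (("blue",(95,90,40),(130,255,255)),("red",(0,130,60),(6,255,255)),("red2",(172,130,60),(180,255,255))):
        print(nm,*blobs(cv2.inRange(hsv,lo,hi)>0),sep="\n ")
print(monitor.get_state(), manip.tcp_to_grasp)
E
```

```text
pics
scene 460.39201608340517 -0.0027186775665255926 (array([0.90016842, 0.58721346, 1.1241889 ]), array([-0.29818849, -0.462858  , -0.83484638]))
blue
 (np.int32(320), array([237. ,   3.7]), array([217,   0,  46,  12], dtype=int32))
 (np.int32(45), array([216.7,   9.4]), array([212,   3,  11,  13], dtype=int32))
 (np.int32(324), array([248.7, 178.3]), array([239, 169,  20,  20], dtype=int32))
 (np.int32(354), array([265.2, 205.7]), array([255, 196,  21,  21], dtype=int32))
 (np.int32(391), array([282.5, 233.3]), array([272, 223,  22,  22], dtype=int32))
 (np.int32(1191), array([327.3, 310.1]), array([310, 288,  35,  52], dtype=int32))
red
 (np.int32(19), array([212.4, 202.3]), array([210, 198,   6,  11], dtype=int32))
 (np.int32(16), array([205.3, 214.8]), array([203, 212,   6,   8], dtype=int32))
 (np.int32(41), array([192.2, 237.6]), array([186, 226,  15,  24], dtype=int32))
 (np.int32(31), array([178.4, 261.5]), array([174, 254,  10,  16], dtype=int32))
 (np.int32(219), array([367.5, 269.3]), array([358, 261,  19,  18], dtype=int32))
red2
 (np.int32(15), array([216.9, 195. ]), ar
[... 1006 characters left out ...]
)
{'clock': 0.1, 'joint_positions': array([-7.93302044e+01,  2.81589797e+01,  8.93467879e+01,  3.20178868e-04,
        6.25504941e+01, -6.04870619e+00]), 'joint_vel': array([ 0.0187053 , -0.05099572, -0.06751492,  0.03176972,  0.05699229,
        0.04450113]), 'joint_efforts': array([ 2.37013330e-03, -6.19448233e+01, -2.62026572e+01, -7.55563156e-05,
        2.89192139e-03, -1.70980934e-05]), 'ee_pos': array([ 0.17979635, -0.59836538,  0.23080384]), 'orientation': array([-1.79944081e+02, -6.21091350e-03,  1.67183510e+01]), 'ft_force': array([ 0.34726695,  0.11896183, -0.72043044]), 'moment': array([0.00823822, 0.06070354, 0.01835101]), 'finger_force': 0.0, 'width': 0.0853356960454303} 0.0187
```

```bash
python3 - <<'E'
import cv2
a=cv2.imread("pics/top0.png")[80:280,100:340]; b=cv2.imread("pics/scene0.png")[110:360,130:430]
a=cv2.resize(a,(720,600),interpolation=2); b=cv2.resize(b,(720,600),interpolation=2)
cv2.imwrite("pics/t0c.png",a); cv2.imwrite("pics/s0c.png",b)
E
```

```text
(no output)
```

View pics/t0c.png

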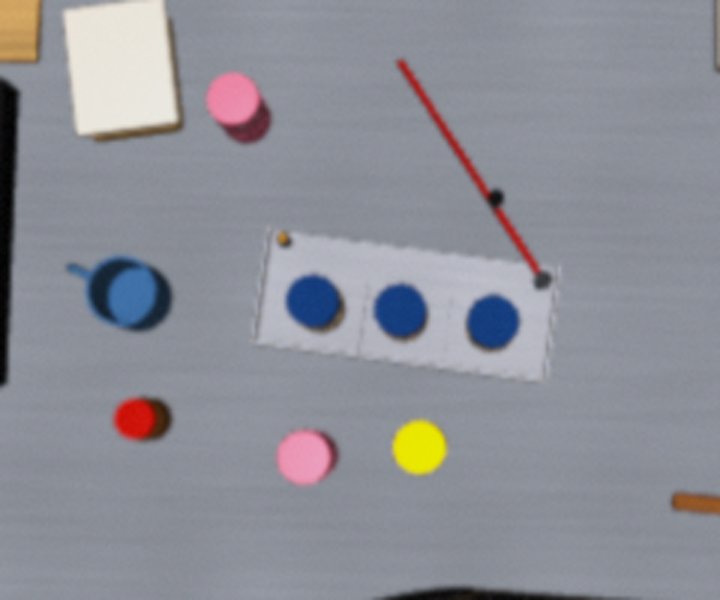

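View pics/s0c.png

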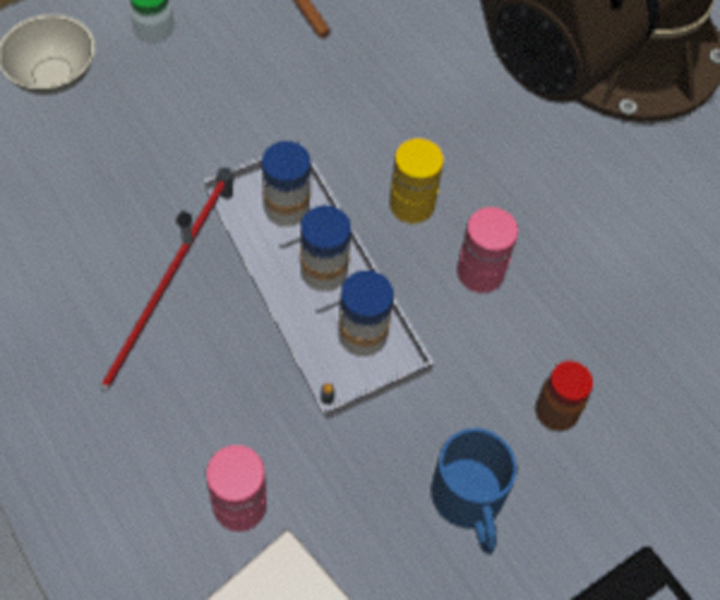

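The top view shows three blue-lidded tins in the tray at about (204,180), (233,183) and (264,187). The bar is open, with its knob at about (265,146) and its hinge at (281,173). The look-alikes are pink at (177,113) and (202,232) and yellow at (240,229). They stand outside the tray and aren't blue-lidded, so the three blue tins are the ones meant. The enlarged crops confirm this.

```bash
python3 - <<'E'
from h import *
t=np.load("top0.npy",allow_pickle=True).item(); s=np.load("scene0.npy",allow_pickle=True).item()
for n,f,pts in (("top",t,[(203.9,180),(233,182.9),(263.9,186.8)]),("scene",s,[(282.5,233.3),(265.2,205.7),(248.7,178.3)])):
    for p in pts: print(n,"tin",onplane(f,*p,.106).round(4))
def dark(f,x0,x1,y0,y1):
    g=cv2.cvtColor(f['pixels'],cv2.COLOR_BGR2GRAY); m=np.zeros_like(g); m[y0:y1,x0:x1]=g[y0:y1,x0:x1]<75
    return blobs(m,5)
print(dark(t,255,290,135,185)); print(dark(s,195,230,170,215))
T=[onplane(t,*p,.106) for p in [(203.9,180),(233,182.9),(263.9,186.8)]]
u=(T[0]-T[2]);yaw=np.arctan2(-u[0],u[1]);print("yaw",np.degrees(yaw),np.linalg.norm(u))
kt=dark(t,255,290,135,165);ks=dark(s,200,213,185,215)
k=max(kt,key=lambda b:b[0])[1]; print("knob",onplane(t,*k,.09))
for b in ks: print("knob s",onplane(s,*b[1],.09),b)
b=t; print("hinge",onplane(t,280.7,173.3,.05), "post", onplane(t,194.7,159.3,.036))
# bar end top
print("bar tip",onplane(t,233.5,100.5,.046), "scene",onplane(s,174.4,269.5,.046))
for c in [(189.7,156.7),(286.3,168.5),(282,206),(185.5,194.5)]: print("corner",onplane(t,*c,.02))
for nm,lo,hi in (("pink",(150,60,90),(171,255,255)),("yel",(25,120,90),(33,255,255))):
    for q in blobs(cv2.inRange(cv2.cvtColor(t['pixels'],cv2.COLOR_BGR2HSV),lo,hi)>0,60): print(nm,q,onplane(t,*q[1],.1))
E
```

```text
top tin [0.541  0.1595 0.106 ]
top tin [0.5336 0.0684 0.106 ]
top tin [ 0.5232 -0.0282  0.106 ]
scene tin [0.5471 0.1626 0.106 ]
scene tin [0.5392 0.0715 0.106 ]
scene tin [ 0.5293 -0.0253  0.106 ]
[(np.int32(30), array([264.6, 146.6]), array([262, 144,   6,   9], dtype=int32)), (np.int32(14), array([280.3, 172.5]), array([279, 171,   4,   4], dtype=int32)), (np.int32(62), array([264. , 182.1]), array([257, 179,  15,   6], dtype=int32))]
[(np.int32(187), array([215.4, 196.3]), array([204, 180,  24,  35], dtype=int32))]
yaw -5.434501147270826 0.18853709041958017
knob [ 0.65260819 -0.0288491   0.09      ]
knob s [ 0.66042389 -0.0186891   0.09      ] (np.int32(81), array([207.9, 205.3]), array([204, 198,   9,  17], dtype=int32))
hinge [ 0.57271311 -0.0838969   0.05      ] post [0.61548855 0.19935931 0.036     ]
bar tip [0.81262142 0.07519962 0.046     ] scene [0.81420733 0.0764747  0.046     ]
corner [0.62619246 0.21844053 0.02      ]
corner [ 0.59248644 -0.1043998   0.02      ]
corner [ 0.46734359 -0.09173304  0.02      ]
corner [0.49959064 0.22878687 0.02      ]
pink (np.int32(242), array([177. , 112.4]), array([169, 104,  19,  20], dtype=int32)) [0.7557311  0.25151224 0.1       ]
pink (np.int32(275), array([201. , 231.9]), array([192, 223,  21,  19], dtype=int32)) [0.37924931 0.16504862 0.1       ]
yel (np.int32(257), array([239.5, 228.6]), array([231, 220,  18,  18], dtype=int32)) [0.3917343  0.04542555 0.1       ]
```

```bash
cat >> h.py <<'E'
from scipy.spatial.transform import Rotation as Ro
def row(*targets):
    s=monitor.get_state(); R=Ro.from_euler('xyz',s['orientation'],degrees=True)
    print("t",s['clock'],s['ee_pos'].round(4),s['orientation'].round(2),s['ft_force'].round(2),s['width'].round(4))
    for (x,y,z,yaw) in targets:
        G=Ro.from_euler('xyz',[180,0,yaw],degrees=True)
        print((R.inv().apply(np.array([x,y,z])-s['ee_pos'])*1000).round(1),(R.inv()*G).as_rotvec().round(4))
E
python3 -c "
from h import *
row((.655,-.03,.2,34.3))"
```

```text
Traceback (most recent call last):
  File "h.py", line 20, in row
    print("t",s['clock'],s['ee_pos'].round(4),s['orientation'].round(2),s['ft_force'].round(2),s['width'].round(4))
                                                                                               ^^^^^^^^^^^^^^^^
AttributeError: 'float' object has no attribute 'round'
```

```bash
sed -i "s/s\['width'\].round(4)/s['width']/" h.py
python3 -c "
from h import *
row((.655,-.03,.2,34.3))"
```

```text
t 0.1 [ 0.1798 -0.5984  0.2308] [-1.7994e+02 -1.0000e-02  1.6720e+01] [ 0.35  0.12 -0.72] 0.0853356960454303
[ 618.6 -407.6   31.3] [-1.000e-03 -3.000e-04 -3.069e-01]
```

>>> {"fn": "drive_tool", "kwargs": {"plan": [[618,-407,31,0,0,-0.307,45],[618,-407,31,0,0,-0.307,45],[618,-407,31,0,0,-0.307,45],[618,-407,31,0,0,-0.307,45],[618,-407,31,0,0,-0.307,45],[618,-407,31,0,0,-0.307,45],[618,-407,31,0,0,-0.307,45],[618,-407,31,0,0,-0.307,45]]}}

```text
clock: 0.9
ee_pos: [0.4372, -0.2903, 0.2144]
orientation: [-180.0, 0.0, 34.3]
ft_force: [-0.1, -0.7, 0.7]
width: 0.0448
finger_force: 0.0
```

```bash
python3 -c "
from h import *
row((.655,-.03,.17,34.3))"
```

```text
t 0.9 [ 0.4372 -0.2903  0.2144] [-1.7999e+02  1.0000e-02  3.4300e+01] [-0.07 -0.71  0.7 ] 0.044788471253742385
[326.6 -92.3  44.4] [-0.0001  0.0001 -0.    ]
```

>>> {"fn": "drive_tool", "kwargs": {"plan": [[326,-92,44,0,0,0,45],[326,-92,44,0,0,0,45],[326,-92,44,0,0,0,45],[326,-92,44,0,0,0,45],[326,-92,44,0,0,0,45],[326,-92,44,0,0,0,45],[326,-92,44,0,0,0,45],[326,-92,44,0,0,0,45]]}}

```text
clock: 1.7
ee_pos: [0.6554, -0.0283, 0.1689]
orientation: [-179.9, 0.0, 34.5]
ft_force: [-1.1, -0.8, -0.7]
width: 0.0451
finger_force: 0.0
```

```bash
python3 - <<'E'
from h import *
f=grab("scene"); g=grab("top")
row((.655,-.03,.062,34.3))
print(proj(f,(.655,-.03,.09)),proj(g,(.655,-.03,.09)))
a=cv2.resize(f['pixels'][150:270,140:260],(400,400),interpolation=2);b=cv2.resize(g['pixels'][90:210,190:310],(400,400),interpolation=2)
cv2.imwrite("pics/k1.png",np.hstack([a,b]))
E
```

```text
t 1.8 [ 0.6535 -0.0315  0.1697] [-1.7995e+02  7.0000e-02  3.4410e+01] [ 0.42 -0.97 -1.09] 0.04497813600140492
[  2.2  -0.3 107.7] [-0.0008  0.0012  0.0019]
[207.60287367 201.30299725] [264.97388344 145.86231736]
```

View pics/k1.png

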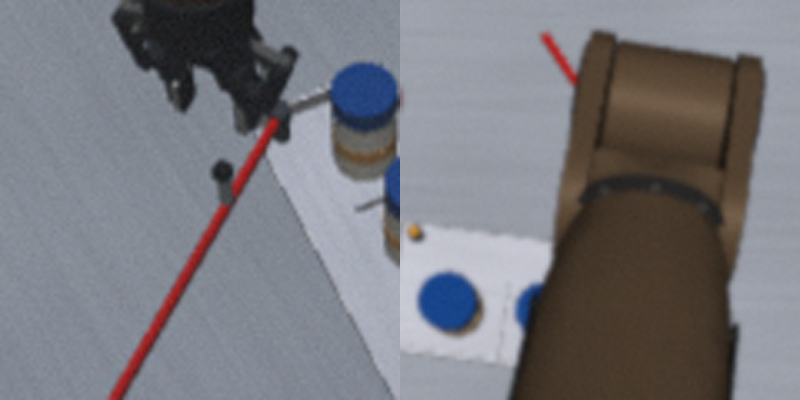

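The scene crop shows the knob at full-image (206.6,201), within 1 px of the prediction (207.6,201.3). The open fingers are above it, so I'm descending.

>>> {"fn": "drive_tool", "kwargs": {"plan": [[2,0,50,0,0,0,45],[2,0,85,0,0,0,45],[2,0,107,0,0,0,45],[2,0,107,0,0,0,30],[2,0,107,0,0,0,30]]}}

```text
clock: 2.3
ee_pos: [0.6553, -0.0322, 0.0643]
orientation: [180.0, -0.0, 34.2]
ft_force: [0.4, 0.3, 0.4]
width: 0.0304
finger_force: 0.0
```

```bash
python3 - <<'E'
from h import *
f=grab("scene")
H=np.array([.576,-.0855]);L=.0975
T=[(*(H+L*np.array([np.cos(np.radians(a)),np.sin(np.radians(a))])),.062,a) for a in (42,50,58,66,74,78)]
row(*T)
a=cv2.resize(f['pixels'][150:270,140:260],(600,600),interpolation=2)
cv2.imwrite("pics/k2.png",a)
E
```

```text
t 2.35 [ 0.6557 -0.0321  0.0651] [ 1.7992e+02 -7.0000e-02  3.4250e+01] [ 0.31 -1.29  0.76] 0.02998406596218067
[  0.6 -13.9   3.1] [ 0.0014 -0.0011 -0.1352]
[ -2.2 -27.2   3.1] [ 0.0015 -0.001  -0.2748]
[ -6.7 -40.    3. ] [ 0.0015 -0.0009 -0.4144]
[-13.1 -52.    3. ] [ 0.0016 -0.0008 -0.5541]
[-21.  -63.1   3. ] [ 0.0017 -0.0007 -0.6937]
[-25.6 -68.1   3. ] [ 1.700e-03 -7.000e-04 -7.635e-01]
```

View pics/k2.png

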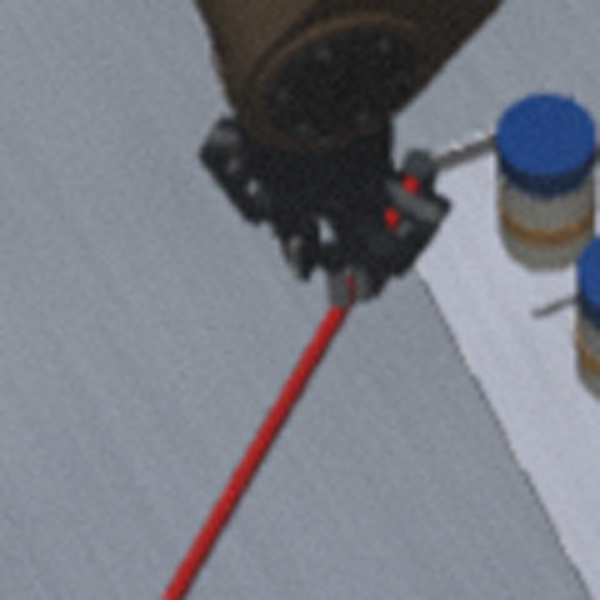

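The fingers straddle the hidden knob, with no contact forces. Now I'll sweep the bar along its arc.

>>> {"fn": "drive_tool", "kwargs": {"plan": [[0,-7,2,0,0,-0.068,30],[0.6,-13.9,2,0,0,-0.135,30],[-0.8,-20.5,2,0,0,-0.205,30],[-2.2,-27,2,0,0,-0.275,30],[-4.3,-33.6,2,0,0,-0.345,30],[-6.7,-40,2,0,0,-0.414,30],[-13,-52,2,0,0,-0.554,30],[-21,-63,2,0,0,-0.694,30]]}}

```text
clock: 3.15
ee_pos: [0.6032, 0.0088, 0.0637]
orientation: [179.8, -0.0, 74.4]
ft_force: [1.8, -0.8, 0.2]
width: 0.0303
finger_force: 0.6
```

```bash
python3 - <<'E'
from h import *
f=grab("scene")
H=np.array([.576,-.0855]);L=.0975
row(*[(*(H+L*np.array([np.cos(np.radians(a)),np.sin(np.radians(a))])),.063,a) for a in (78,80,82,84,86,88)])
a=cv2.resize(f['pixels'][150:290,160:300],(600,600),interpolation=2)
cv2.imwrite("pics/k3.png",a)
E
```

```text
t 3.2 [0.601  0.0095 0.0634] [ 1.7991e+02 -1.0000e-02  7.4890e+01] [-0.15  1.03 -0.1 ] 0.029640565728132243
[-0.9 -4.7  0.4] [ 0.0015 -0.0001 -0.0543]
[-1.1 -8.1  0.4] [ 0.0015 -0.0001 -0.0892]
[ -1.5 -11.5   0.4] [ 1.500e-03 -1.000e-04 -1.242e-01]
[ -2.  -14.9   0.4] [ 1.500e-03 -1.000e-04 -1.591e-01]
[ -2.6 -18.2   0.4] [ 0.0015 -0.     -0.194 ]
[ -3.3 -21.5   0.4] [ 0.0015 -0.     -0.2289]
```

View pics/k3.png

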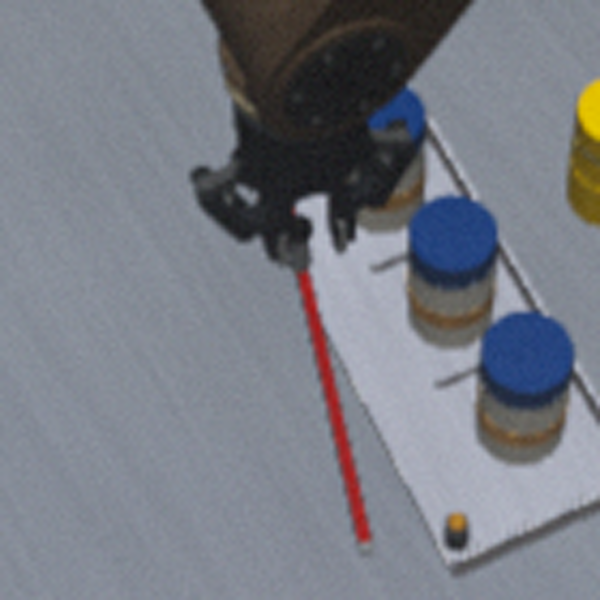

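The bar (tip at crop (365,540)) is following the fingers. Next I'll narrow the fingers and continue to the catch.

>>> {"fn": "drive_tool", "kwargs": {"plan": [[-1,-4.7,0,0,0,-0.054,25],[-1.1,-8,0,0,0,-0.089,25],[-1.5,-11.5,0,0,0,-0.124,25],[-1.7,-13.2,0,0,0,-0.142,25],[-2,-14.9,0,0,0,-0.16,25],[-2,-14.9,0,0,0,-0.16,25]]}}

```text
clock: 3.8
ee_pos: [0.5891, 0.0107, 0.0628]
orientation: [179.8, 0.0, 83.2]
ft_force: [3.7, -1.9, 3.5]
width: 0.0252
finger_force: 2.1
```

>>> {"fn": "drive_tool", "kwargs": {"plan": [[0,-1,0,0,0,0,25],[0,-2,0,0,0,0,25],[0,-3,0,0,0,0,25],[0,-3,0,0,0,0,25]]}}

```text
clock: 4.2
ee_pos: [0.5843, 0.0115, 0.0616]
orientation: [-180.0, 0.0, 83.2]
ft_force: [-0.1, -0.4, -0.2]
width: 0.0248
finger_force: 0.0
```

>>> {"fn": "drive_tool", "kwargs": {"plan": [[0,-1,0,0,0,0,25],[0,-2,0,0,0,0,25],[0,-2,0,0,0,0,25]]}}

```text
clock: 4.5
ee_pos: [0.5835, 0.0116, 0.0616]
orientation: [179.9, 0.0, 83.2]
ft_force: [5.7, -0.7, -2.6]
width: 0.025
finger_force: 3.1
```

>>> {"fn": "drive_tool", "kwargs": {"plan": [[0,-1,0,0,0,0,25],[0,-2,0,0,0,0,25],[0,-2,0,0,0,0,25]]}}

```text
clock: 4.8
ee_pos: [0.5832, 0.0116, 0.0618]
orientation: [179.7, -0.0, 83.2]
ft_force: [14.3, -1.9, -7.0]
width: 0.0251
finger_force: 7.3
```

```bash
python3 - <<'E'
from h import *
f=grab("scene")
row()
a=cv2.resize(f['pixels'][150:290,160:300],(600,600),interpolation=2)
cv2.imwrite("pics/k4.png",a)
E
```

```text
t 4.85 [0.5832 0.0116 0.0617] [179.66  -0.    83.22] [14.52 -0.87 -7.48] 0.025007306971940875
```

View pics/k4.png

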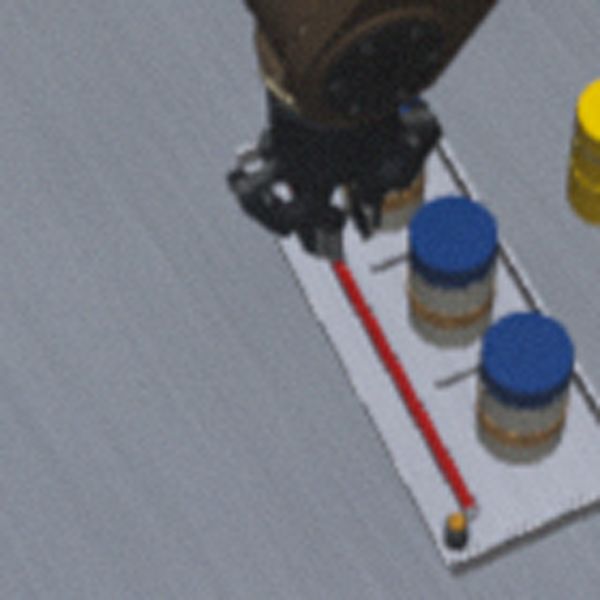

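The bar is past the brass ball and hard against its stop, with force rising and no motion: it is shut. Backing off and rising.

>>> {"fn": "drive_tool", "kwargs": {"plan": [[0,5,0,0,0,0,25],[0,6.5,0,0,0,0,25],[0,6.5,0,0,0,0,25],[0,6.5,-45,0,0,0,25],[0,6.5,-90,0,0,0,25],[0,6.5,-110,0,0,0,85],[0,6.5,-110,0,0,0,85],[0,6.5,-110,0,0,0,85]]}}

```text
clock: 5.65
ee_pos: [0.5865, 0.0113, 0.1712]
orientation: [-180.0, 0.0, 83.2]
ft_force: [-0.3, 0.7, 0.1]
width: 0.0678
finger_force: 0.0
```

```bash
python3 - <<'E'
from h import *
f=grab("scene"); g=grab("top")
row((.536,.070,.172,84.2),(.536,.070,.060,84.2))
for n,f in (("s",f),("t",g)):
    hsv=cv2.cvtColor(f['pixels'],cv2.COLOR_BGR2HSV)
    for q in blobs(cv2.inRange(hsv,(95,90,40),(130,255,255))>0,60): print(n,q,onplane(f,*q[1],.106).round(4))
    r=(cv2.inRange(hsv,(0,130,60),(6,255,255))|cv2.inRange(hsv,(172,130,60),(180,255,255)))>0
    v,u=np.nonzero(r); P=np.array([onplane(f,a,b,.046) for a,b in zip(u,v)])
    P=P[(P[:,0]>.57)&(P[:,0]<.64)&(P[:,1]<.22)]
    if len(P)>10:
        k=np.polyfit(P[:,1],P[:,0],1); print("bar",np.degrees(np.arctan(k[0])),k,len(P),P[:,1].min(),P[:,1].max())
E
```

```text
t 5.75 [0.5863 0.0113 0.1701] [-1.7986e+02  1.0000e-02  8.3240e+01] [-0.06  0.48 -0.09] 0.08078627765878847
[ 52.4 -56.9  -1.7] [-0.0024  0.0002 -0.0168]
[ 52.4 -56.6 110.3] [-0.0024  0.0002 -0.0168]
s (np.int32(322), array([236.9,   3.8]), array([217,   0,  46,  12], dtype=int32)) [ 0.1547 -0.7054  0.106 ]
s (np.int32(275), array([248.3, 179.3]), array([239, 169,  20,  20], dtype=int32)) [ 0.532 -0.023  0.106]
s (np.int32(352), array([265.2, 205.7]), array([255, 196,  21,  21], dtype=int32)) [0.5392 0.0715 0.106 ]
s (np.int32(387), array([282.5, 233.3]), array([272, 223,  22,  22], dtype=int32)) [0.5471 0.1626 0.106 ]
s (np.int32(1190), array([327.3, 310. ]), array([310, 288,  35,  52], dtype=int32)) [0.5723 0.3798 0.106 ]
bar 6.688743674345091 [0.11727383 0.58716704] 206 -0.07313421315981417 0.19894751711712366
t (np.int32(541), array([141.4, 177. ]), array([123, 165,  34,  25], dtype=int32)) [0.5469 0.3557 0.106 ]
t (np.int32(234), array([203.9, 180.1]), array([196, 172,  17,  17], dtype=int32)) [0.5407 0.1595 0.106 ]
bar 6.627138451873886 [0.11618397 0.58418789] 48 0.1114306108597731 0.20016661617200515
```

>>> {"fn": "drive_tool", "kwargs": {"plan": [[26,-28,0,0,0,0,85],[52.4,-56.7,0,0,0,0,85],[52.4,-56.7,0,0,0,0,85],[52.4,-56.7,40,0,0,0,85],[52.4,-56.7,75,0,0,0,85],[52.4,-56.7,100,0,0,0,85],[52.4,-56.7,110,0,0,0,85],[52.4,-56.7,110,0,0,0,85]]}}

```text
clock: 6.55
ee_pos: [0.5364, 0.0697, 0.0599]
orientation: [-179.8, 0.0, 83.2]
ft_force: [0.2, -0.1, 1.4]
width: 0.0851
finger_force: 0.0
```

```bash
python3 - <<'E'
from h import *
f=grab("scene")
row((.536,.070,.060,83.2))
a=cv2.resize(f['pixels'][130:270,180:320],(600,600),interpolation=2)
cv2.imwrite("pics/b1.png",a)
E
```

```text
t 6.6 [0.5369 0.0698 0.0612] [-1.7992e+02  1.0000e-02  8.3230e+01] [ 0.82 -0.13 -0.92] 0.08461160063339986
[ 0.1 -1.   1.2] [-0.0013  0.0003  0.0005]
```

View pics/b1.png

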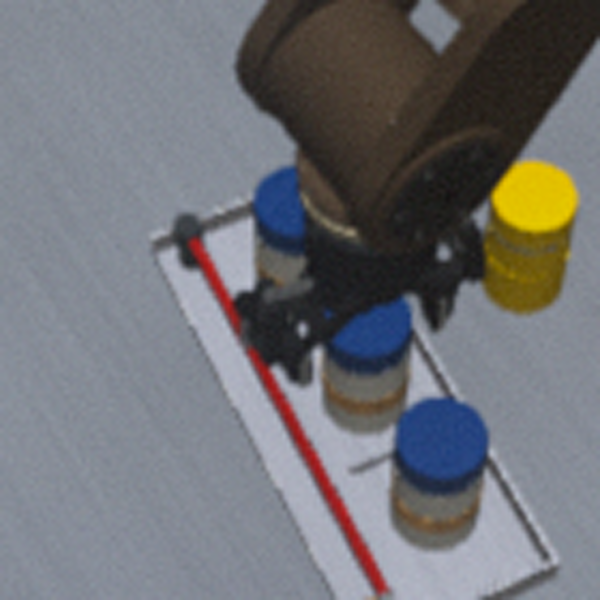

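The fingers straddle the middle tin (crop (367,360)). Closing on it.

>>> {"fn": "drive_tool", "kwargs": {"plan": [[0,0,0,0,0,0,50],[0,0,0,0,0,0,50],[0,0,0,0,0,0,50],[0,0,0,0,0,0,50],[0,0,0,0,0,0,50],[0,0,0,0,0,0,50]]}}

```text
clock: 7.2
ee_pos: [0.5371, 0.07, 0.0627]
orientation: [179.9, -0.0, 83.2]
ft_force: [-2.1, -0.9, 6.8]
width: 0.055
finger_force: 62.0
```

>>> {"fn": "drive_tool", "kwargs": {"plan": [[0,0,-10,0,0,0,50],[0,0,-30,0,0,0,50],[0,0,-45,0,0,0,50],[0,0,-50,0,0,0,50],[0,0,-50,0,0,0,50],[0,0,-50,0,0,0,50],[0,0,-50,0,0,0,50]]}}

```text
clock: 7.9
ee_pos: [0.5366, 0.0699, 0.1108]
orientation: [-179.9, 0.0, 83.2]
ft_force: [-0.3, 0.3, -6.4]
width: 0.0545
finger_force: 65.4
```

```bash
cat >> h.py <<'E'
def weigh(n=6):
    F=[];M=[]
    for i in range(n): grab("top"); s=monitor.get_state(); F.append(s['ft_force']);M.append(s['moment'])
    print("F",np.mean(F,0).round(2),np.std(F,0).round(2),"M",np.mean(M,0).round(3)); row()
E
python3 -c "
from h import *
weigh()"
```

```text
F [ 0.29  0.03 -6.93] [0.59 0.34 0.3 ] M [0.01  0.011 0.   ]
t 8.2 [0.5369 0.0699 0.1113] [-1.7998e+02  1.0000e-02  8.3240e+01] [ 0.17  0.12 -7.42] 0.05507779432248681
```

About 6.9 N (0.7 kg), likely the heaviest. I'm setting it back and weighing the other two.

>>> {"fn": "drive_tool", "kwargs": {"plan": [[0,0,20,0,0,0,50],[0,0,40,0,0,0,50],[0,0,46,0,0,0,50],[0,0,49,0,0,0,50],[0,0,49.5,0,0,0,50],[0,0,49.5,0,0,0,50]]}}

```text
clock: 8.8
ee_pos: [0.5371, 0.07, 0.0628]
orientation: [180.0, 0.0, 83.2]
ft_force: [-3.2, 0.3, -0.8]
width: 0.0551
finger_force: 66.5
```

>>> {"fn": "drive_tool", "kwargs": {"plan": [[0,0,0,0,0,0,62],[0,0,0,0,0,0,85],[0,0,0,0,0,0,85],[0,0,0,0,0,0,85],[0,0,-30,0,0,0,85],[0,0,-70,0,0,0,85],[0,0,-105,0,0,0,85],[0,0,-105,0,0,0,85]]}}

```text
clock: 9.6
ee_pos: [0.5387, 0.07, 0.1713]
orientation: [179.6, -0.0, 83.2]
ft_force: [0.3, -0.2, -1.0]
width: 0.085
finger_force: 0.0
```

```bash
python3 - <<'E'
from h import *
weigh(3)
row((.544,.161,.165,83.2),(.544,.161,.060,83.2))
f=grab("scene")
hsv=cv2.cvtColor(f['pixels'],cv2.COLOR_BGR2HSV)
for q in blobs(cv2.inRange(hsv,(95,90,40),(130,255,255))>0,60): print(q,onplane(f,*q[1],.106).round(4))
E
```

```text
F [ 0.22  0.23 -0.36] [0.26 0.49 0.55] M [-0.003  0.01  -0.018]
t 9.75 [0.5367 0.0699 0.1666] [-1.7998e+02  1.0000e-02  8.3240e+01] [ 0.1   0.1  -0.47] 0.08501366353402987
t 9.75 [0.5367 0.0699 0.1666] [-1.7998e+02  1.0000e-02  8.3240e+01] [ 0.1   0.1  -0.47] 0.08501366353402987
[91.3 -3.4  1.6] [-0.0003  0.0001  0.0007]
[ 91.3  -3.4 106.6] [-0.0003  0.0001  0.0007]
(np.int32(322), array([236.9,   3.8]), array([217,   0,  46,  12], dtype=int32)) [ 0.1547 -0.7054  0.106 ]
(np.int32(353), array([265.1, 205.8]), array([255, 196,  21,  21], dtype=int32)) [0.5396 0.0716 0.106 ]
(np.int32(385), array([282.5, 233.3]), array([272, 223,  22,  22], dtype=int32)) [0.5471 0.1626 0.106 ]
(np.int32(1197), array([327.3, 310. ]), array([310, 288,  35,  53], dtype=int32)) [0.5723 0.3798 0.106 ]
```

>>> {"fn": "drive_tool", "kwargs": {"plan": [[45,-2,0,0,0,0,85],[91.3,-3.4,0,0,0,0,85],[91.3,-3.4,0,0,0,0,85],[91.3,-3.4,40,0,0,0,85],[91.3,-3.4,75,0,0,0,85],[91.3,-3.4,98,0,0,0,85],[91.3,-3.4,105,0,0,0,85],[91.3,-3.4,105,0,0,0,85]]}}

```text
clock: 10.6
ee_pos: [0.5438, 0.1606, 0.0607]
orientation: [-179.8, 0.1, 83.2]
ft_force: [0.6, 0.7, 0.3]
width: 0.0851
finger_force: 0.0
```

>>> {"fn": "drive_tool", "kwargs": {"plan": [[0,0,0,0,0,0,50],[0,0,0,0,0,0,50],[0,0,0,0,0,0,50],[0,0,0,0,0,0,50],[0,0,0,0,0,0,50],[0,0,0,0,0,0,50]]}}

```text
clock: 11.2
ee_pos: [0.5448, 0.1611, 0.0634]
orientation: [179.9, -0.0, 83.2]
ft_force: [-1.6, -0.8, 7.0]
width: 0.0549
finger_force: 62.5
```

>>> {"fn": "drive_tool", "kwargs": {"plan": [[0,0,-10,0,0,0,50],[0,0,-30,0,0,0,50],[0,0,-45,0,0,0,50],[0,0,-50,0,0,0,50],[0,0,-50,0,0,0,50],[0,0,-50,0,0,0,50],[0,0,-50,0,0,0,50]]}}

```text
clock: 11.9
ee_pos: [0.544, 0.1609, 0.1114]
orientation: [-179.9, 0.0, 83.2]
ft_force: [-0.3, 0.1, -3.5]
width: 0.0549
finger_force: 64.0
```

```bash
python3 -c "
from h import *
weigh()"
```

```text
F [ 0.04 -0.12 -3.37] [0.45 0.56 0.33] M [ 0.01  -0.004 -0.001]
t 12.2 [0.5443 0.161  0.1117] [-1.7998e+02  1.0000e-02  8.3240e+01] [-0.23  0.09 -3.18] 0.05478440368423881
```

>>> {"fn": "drive_tool", "kwargs": {"plan": [[0,0,20,0,0,0,50],[0,0,40,0,0,0,50],[0,0,46,0,0,0,50],[0,0,49,0,0,0,50],[0,0,49.5,0,0,0,50],[0,0,49.5,0,0,0,50]]}}

```text
clock: 12.8
ee_pos: [0.5445, 0.1611, 0.0634]
orientation: [180.0, -0.0, 83.2]
ft_force: [-2.6, -0.3, 2.5]
width: 0.055
finger_force: 64.7
```

>>> {"fn": "drive_tool", "kwargs": {"plan": [[0,0,0,0,0,0,62],[0,0,0,0,0,0,85],[0,0,0,0,0,0,85],[0,0,0,0,0,0,85],[0,0,-30,0,0,0,85],[0,0,-70,0,0,0,85],[0,0,-105,0,0,0,85],[0,0,-105,0,0,0,85]]}}

```text
clock: 13.6
ee_pos: [0.5461, 0.1614, 0.1719]
orientation: [179.6, -0.1, 83.2]
ft_force: [-0.1, -0.2, 0.7]
width: 0.0851
finger_force: 0.0
```

>>> {"fn": "drive_tool", "kwargs": {"plan": [[-50,1,0,0,0,0,85],[-100,2,0,0,0,0,85],[-150,3,0,0,0,0,85],[-188.6,4.5,0,0,0,0,85],[-188.6,4.5,0,0,0,0,85],[-188.6,4.5,0,0,0,0,85]]}}

```text
clock: 14.2
ee_pos: [0.5264, -0.0274, 0.1671]
orientation: [-180.0, -0.0, 83.1]
ft_force: [0.8, 0.9, -0.8]
width: 0.0855
finger_force: 0.0
```

```bash
python3 - <<'E'
from h import *
row((.5267,-.0268,.060,83.2))
for n in ("scene","top"):
  f=grab(n)
  hsv=cv2.cvtColor(f['pixels'],cv2.COLOR_BGR2HSV)
  for q in blobs(cv2.inRange(hsv,(95,90,40),(130,255,255))>0,60): print(q,onplane(f,*q[1],.106).round(4))
E
```

```text
t 14.2 [ 0.5264 -0.0274  0.1671] [-179.96   -0.     83.12] [ 0.75  0.91 -0.77] 0.08551727109019928
[  0.7   0.3 107.1] [-0.0006 -0.0001 -0.0014]
(np.int32(322), array([237.1,   3.7]), array([217,   0,  46,  12], dtype=int32)) [ 0.1538 -0.7055  0.106 ]
(np.int32(327), array([248.8, 178.2]), array([239, 169,  20,  20], dtype=int32)) [ 0.5289 -0.0254  0.106 ]
(np.int32(354), array([265.1, 205.8]), array([255, 196,  21,  21], dtype=int32)) [0.5396 0.0716 0.106 ]
(np.int32(388), array([282.4, 233.3]), array([272, 223,  22,  22], dtype=int32)) [0.5473 0.1625 0.106 ]
(np.int32(1196), array([327.2, 310. ]), array([310, 288,  35,  53], dtype=int32)) [0.5725 0.3797 0.106 ]
(np.int32(540), array([141.4, 177.1]), array([123, 165,  34,  25], dtype=int32)) [0.5466 0.3557 0.106 ]
(np.int32(236), array([203.9, 180. ]), array([196, 172,  17,  17], dtype=int32)) [0.541  0.1595 0.106 ]
(np.int32(194), array([231.8, 182.6]), array([225, 175,  14,  17], dtype=int32)) [0.5345 0.0722 0.106 ]
```

>>> {"fn": "drive_tool", "kwargs": {"plan": [[0,0,40,0,0,0,85],[0,0,75,0,0,0,85],[0,0,98,0,0,0,85],[0,0,106,0,0,0,85],[0,0,106,0,0,0,85]]}}

```text
clock: 14.8
ee_pos: [0.5264, -0.0258, 0.0608]
orientation: [-179.9, -0.0, 83.3]
ft_force: [0.2, -0.5, -0.1]
width: 0.085
finger_force: 0.0
```

>>> {"fn": "drive_tool", "kwargs": {"plan": [[0,0,0,0,0,0,50],[0,0,0,0,0,0,50],[0,0,0,0,0,0,50],[0,0,0,0,0,0,50],[0,0,0,0,0,0,50],[0,0,0,0,0,0,50]]}}

```text
clock: 15.4
ee_pos: [0.527, -0.0268, 0.0629]
orientation: [179.9, 0.0, 83.2]
ft_force: [-1.1, 1.4, 4.4]
width: 0.0551
finger_force: 62.1
```

>>> {"fn": "drive_tool", "kwargs": {"plan": [[0,0,-10,0,0,0,50],[0,0,-30,0,0,0,50],[0,0,-45,0,0,0,50],[0,0,-50,0,0,0,50],[0,0,-50,0,0,0,50],[0,0,-50,0,0,0,50],[0,0,-50,0,0,0,50]]}}

```text
clock: 16.1
ee_pos: [0.5263, -0.0268, 0.111]
orientation: [-179.9, 0.0, 83.2]
ft_force: [0.4, -1.0, -3.0]
width: 0.0546
finger_force: 64.0
```

```bash
python3 -c "
from h import *
weigh()"
```

```text
F [ 0.11  0.27 -3.11] [0.3  0.32 0.82] M [ 0.024 -0.007 -0.01 ]
t 16.4 [ 0.5265 -0.0268  0.1113] [-179.97    0.     83.24] [ 0.49  0.26 -1.69] 0.054942754478363894
```

Tin C is about 3.1 N, A 3.4 N and B 6.9 N, so the middle tin (B) is the heaviest. I'm putting C back and fetching B.

>>> {"fn": "drive_tool", "kwargs": {"plan": [[0,0,20,0,0,0,50],[0,0,40,0,0,0,50],[0,0,46,0,0,0,50],[0,0,49,0,0,0,50],[0,0,49.5,0,0,0,50],[0,0,49.5,0,0,0,50]]}}

```text
clock: 17.0
ee_pos: [0.5265, -0.0268, 0.063]
orientation: [180.0, 0.0, 83.2]
ft_force: [-2.2, -0.5, 1.2]
width: 0.055
finger_force: 65.0
```

>>> {"fn": "drive_tool", "kwargs": {"plan": [[0,0,0,0,0,0,62],[0,0,0,0,0,0,85],[0,0,0,0,0,0,85],[0,0,0,0,0,0,85],[0,0,-30,0,0,0,85],[0,0,-70,0,0,0,85],[0,0,-105,0,0,0,85],[0,0,-105,0,0,0,85]]}}

```text
clock: 17.8
ee_pos: [0.5283, -0.027, 0.1711]
orientation: [179.6, 0.0, 83.2]
ft_force: [0.1, -0.1, 0.1]
width: 0.0846
finger_force: 0.0
```

>>> {"fn": "drive_tool", "kwargs": {"plan": [[49,0,0,0,0,0,85],[97.4,-1,0,0,0,0,85],[97.4,-1,0,0,0,0,85],[97.4,-1,40,0,0,0,85],[97.4,-1,75,0,0,0,85],[97.4,-1,98,0,0,0,85],[97.4,-1,105,0,0,0,85],[97.4,-1,105,0,0,0,85]]}}

```text
clock: 18.6
ee_pos: [0.5367, 0.0697, 0.0612]
orientation: [-179.9, 0.0, 83.2]
ft_force: [0.3, 0.5, 0.5]
width: 0.0849
finger_force: 0.0
```

>>> {"fn": "drive_tool", "kwargs": {"plan": [[0,0,0,0,0,0,50],[0,0,0,0,0,0,50],[0,0,0,0,0,0,50],[0,0,0,0,0,0,50],[0,0,0,0,0,0,50],[0,0,0,0,0,0,50]]}}

```text
clock: 19.2
ee_pos: [0.5374, 0.07, 0.0633]
orientation: [179.9, -0.0, 83.2]
ft_force: [-2.2, -0.3, 6.4]
width: 0.055
finger_force: 62.2
```

>>> {"fn": "drive_tool", "kwargs": {"plan": [[0,0,-10,0,0,0,50],[0,0,-40,0,0,0,50],[0,0,-75,0,0,0,50],[0,0,-110,0,0,0,50],[0,0,-130,0,0,0,50],[0,0,-140,0,0,0,50],[0,0,-140,0,0,0,50],[0,0,-140,0,0,0,50]]}}

```text
clock: 20.0
ee_pos: [0.5365, 0.07, 0.2012]
orientation: [-179.9, 0.0, 83.2]
ft_force: [-1.2, -0.5, -7.3]
width: 0.0547
finger_force: 66.5
```

```bash
python3 - <<'E'
from h import *
weigh(6)
f=grab("scene")
hsv=cv2.cvtColor(f['pixels'],cv2.COLOR_BGR2HSV)
for q in blobs(cv2.inRange(hsv,(95,90,40),(130,255,255))>0,60): print(q,onplane(f,*q[1],.106).round(4))
cv2.imwrite("pics/end.png",cv2.resize(f['pixels'][100:300,150:400],(750,600),interpolation=2))
E
```

```text
F [-0.03  0.27 -7.03] [0.31 0.29 0.4 ] M [-0.005  0.008  0.006]
t 20.3 [0.5369 0.07   0.2013] [-1.7993e+02  1.0000e-02  8.3240e+01] [-0.07  0.17 -6.88] 0.05486805829723035
(np.int32(323), array([237. ,   3.8]), array([217,   0,  46,  12], dtype=int32)) [ 0.1544 -0.7052  0.106 ]
(np.int32(306), array([268.4, 177.4]), array([258, 167,  21,  21], dtype=int32)) [0.4827 0.0008 0.106 ]
(np.int32(91), array([244. , 182.3]), array([239, 174,  13,  15], dtype=int32)) [ 0.5469 -0.0209  0.106 ]
(np.int32(383), array([282.5, 233.3]), array([272, 223,  22,  22], dtype=int32)) [0.5471 0.1626 0.106 ]
(np.int32(1194), array([327.3, 310. ]), array([310, 288,  35,  52], dtype=int32)) [0.5723 0.3798 0.106 ]
```

View pics/end.png

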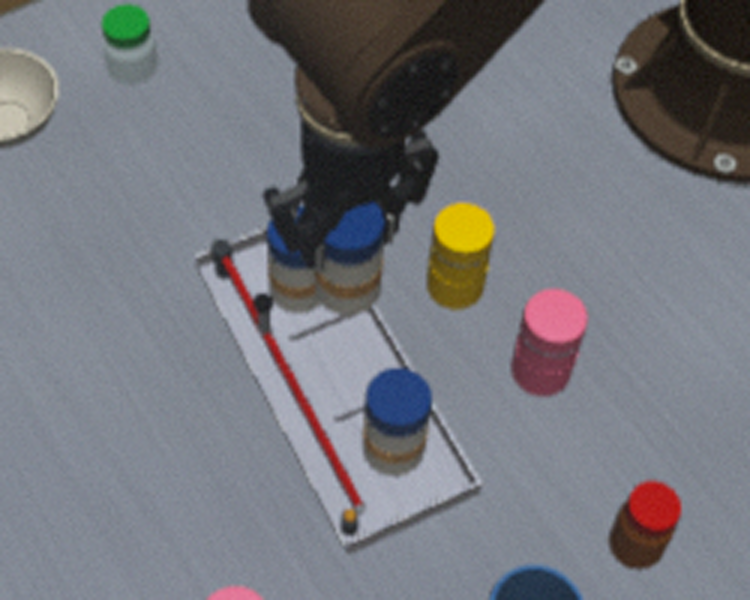

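The bar is shut, with its tip inside the brass ball at crop (350,515). The outer tins stand upright in their bays at crop (295,260) and (397,420), and the heaviest is held upright at (350,255), its bottom about 14.5 cm above the table. Handing in.

```bash
python3 -c "
from h import *
print(job.sign_off())"
```

```text
the job is handed in; nothing more can be done
None
```

I swung the keeper bar fully shut past its catch and weighed all three tins. The job is handed in with the heaviest, the middle tin (about 0.7 kg; the others about 0.3 kg), held upright about 14.5 cm above the table and the lighter two standing in the tray.

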